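Pack the instrument cassettes tight into the steriliser carrier

TASK

Load the three aluminium cassettes into the steel carrier, upright in one row: the widest in the corner where the two tall walls meet, then the middle one against it, then the narrowest in the space left before the low end stop. Bring them one at a time, and before fetching the next press each one gently but fully home, flush against the tall back wall and snug against the tall side wall or the cassette before it, with no gaps. Do not ram the carrier, and leave the jar, the bowl and the spatula alone.

Things in the scene. Friction and masses are not known exactly. Their poses are not given: they have to be found in the camera images.
- carrier: rigid steel tray fixed to the bench, sizes in mm. Origin on its underside; z up. Floor top at z 5, from x -65 to the tall back wall (inner face x +55, top z 35). Tall side wall: inner face y -103, top z 35. Low end stop: inner face y +104, top z 19. Walls 6 thick; front (-x) open. Row space 207 for 88 + 66 + 48 = 202 of cassettes; the home corner is at +x, -y.
- wide_rib (a point): bare aluminium lidded box, the widest of three. Box 100 long (own x) x 88 wide (own y) x 45 high; a grip rib 60 (x) x 22 (y) x 35 high stands centred on its lid (80 in all). Point: the rib's centre, 62.5 above the underside; z up. Same after a half turn. Hidden mass 0.2 to 0.7 kg. Loose on the bench; pinch the rib across its 22 mm (y) from above.
- middle_rib (a point): bare aluminium lidded box, the middle width of three. Box 100 long (own x) x 66 wide (own y) x 45 high; a grip rib 60 (x) x 22 (y) x 35 high stands centred on its lid (80 in all). Point: the rib's centre, 62.5 above the underside; z up. Same after a half turn. Hidden mass 0.2 to 0.7 kg. Loose on the bench; pinch the rib across its 22 mm (y) from above.
- narrow_rib (a point): bare aluminium lidded box, the narrowest of three. Box 100 long (own x) x 48 wide (own y) x 45 high; a grip rib 60 (x) x 22 (y) x 35 high stands centred on its lid (80 in all). Point: the rib's centre, 62.5 above the underside; z up. Same after a half turn. Hidden mass 0.2 to 0.7 kg. Loose on the bench; pinch the rib across its 22 mm (y) from above.
- jar: bystander: closed white jar, 60 diameter, 85 high; origin at the centre of its underside
- bowl: bystander: dark rubber mixing bowl, 100 diameter, 50 high; origin at the centre of its underside
- spatula: bystander: spatula lying on the bench, about 190 long; origin under its middle, own x along it
There are look-alikes about, which are no part of the job. What is shaped like the part that bears wide_rib but brown or orange is not meant. Leave any red look-alike of the part that bears middle_rib alone.

How it is judged:
On the way, in this order (a step that is already met when the one before it is completed fails the run):
1. widest cassette home in the corner, flush with both tall walls, the other two still outside the carrier (x of wide_rib in the frame of carrier between 0.003 and 0.008 m and y of wide_rib in the frame of carrier between -0.062 and -0.057 m and z of wide_rib in the frame of carrier between 0.0645 and 0.0695 m and angle between the x axis of wide_rib and the x axis of carrier, either way round below 0.04 rad and angle between wide_rib's own z axis and vertical below 0.04 rad and y of each of middle_rib, narrow_rib in the frame of carrier above 0.13 m), for 0.2 s.
2. middle cassette home against the widest and the back wall, the narrowest still outside (x of wide_rib in the frame of carrier between 0.003 and 0.008 m and y of wide_rib in the frame of carrier between -0.062 and -0.057 m and z of wide_rib in the frame of carrier between 0.0645 and 0.0695 m and angle between the x axis of each of wide_rib, middle_rib and the x axis of carrier, either way round below 0.04 rad and angle between each of wide_rib, middle_rib's own z axis and vertical below 0.04 rad and x of middle_rib in the frame of carrier between 0.003 and 0.008 m and y of middle_rib in the frame of carrier between 0.015 and 0.021 m and z of middle_rib in the frame of carrier between 0.0645 and 0.0695 m and y of narrow_rib in the frame of carrier above 0.13 m), for 0.2 s.
3. narrowest cassette home against the middle one and the back wall (x of wide_rib in the frame of carrier between 0.003 and 0.008 m and y of wide_rib in the frame of carrier between -0.062 and -0.057 m and z of wide_rib in the frame of carrier between 0.0645 and 0.0695 m and angle between the x axis of each of wide_rib, middle_rib, narrow_rib and the x axis of carrier, either way round below 0.04 rad and angle between each of wide_rib, middle_rib, narrow_rib's own z axis and vertical below 0.04 rad and x of middle_rib in the frame of carrier between 0.003 and 0.008 m and y of middle_rib in the frame of carrier between 0.015 and 0.021 m and z of middle_rib in the frame of carrier between 0.0645 and 0.0695 m and x of narrow_rib in the frame of carrier between 0.003 and 0.008 m and y of narrow_rib in the frame of carrier between 0.072 and 0.0785 m and z of narrow_rib in the frame of carrier between 0.0645 and 0.0695 m), for 0.2 s.
At the end, for the whole second after the job is handed in: All three cassettes stand upright and at rest on the carrier's floor, within 2 mm of the back wall and square to it (0.04 rad); from the tall side wall: widest within 2 mm of touching it, middle one within 3 mm and narrowest within 3.5 mm of its place in a gap-free row (all of step 3 and linear speed of each of wide, middle, narrow below 0.01 m/s).
It fails at once if a cassette is rammed against the carrier (over 100 N) (contact force between any of wide, middle, narrow and carrier above 100 N).
It fails at once if the jar, the bowl or the spatula is moved more than 20 mm (distance of any of jar, bowl, spatula from where it was at the start of the episode above 0.02 m).
It also fails if it takes over 72 s, if anything falls off the work surface, if the arm or the gripper's body presses on something with over 40 N, if the wrist force passes 120 N, or if a joint passes its speed limit or range.

ROBOT

A 6-joint arm with a two-finger parallel gripper is mounted at the origin on the work surface. World frame = base frame: x ahead of the robot, y to its left, z up, the work surface at z = 0. Lengths are in m, angles in rad, forces in N, time in s.
With the tool pointing down it reaches from about 0.225 to 0.875 m from the base axis. Payload 3.4 kg.
Tool frame: the origin (TCP) lies at the very end of the fingers, on their centre line; the grasp point (between the pads) lies 19 mm behind it; z points along the fingers, y is the direction in which the jaws open and shut (so a half turn about z gives the same grasp; the last joint's range is limited). The gripper opens to 85 mm and grips with 20 to 120 N. Pads are 22 mm wide; open, the fingers measure 114 mm over their backs; the gripper's body (76 mm by 85 mm) begins 54 mm behind the grasp point. The pads swing forward as they close: fully open they stand 13 mm farther back than shut.
Start: joints at [-0.121, 0.276, 1.505, -0, 1.361, -0.121], TCP at [0.575, -0, 0.231] pointing down, gripper open.
Joint ranges: [-2.89, 2.89], [-0.75, 2.08], [0.22, 2.7], [-1.18, 4.32], [0.11, 2.71], [-2.7, 2.7]. Speed limits (rad/s): [2.57, 2.57, 3.14, 3.14, 3.14, 3.14].

INTERFACE

Orientations are given as a unit quaternion [w, x, y, z].
In Python, from rig import telemetry, cams, sign_off, spotter gives the robot as it stands.
- The arm moves only by the tool servo_tool, never from a script. Its argument "steps" is a list of rows, each a list of 6 numbers: the shift along the tool's x, y, z in mm, then the turn, a rotation vector about the tool's x, y, z in degrees. In form: [[x, y, z, ax, ay, az], ...]. A call has 1 to 8 rows; each row is the pose to reach, as a shift and turn from the pose commanded when the call began, along the tool's axes at that moment; what a row does not reach only later rows make up. A row lasts 1/10 s, in which the tool goes at most 50 mm and 8.59 degrees, less where a joint would pass 70% of its speed; a pose out of reach is approached as far as the arm can. A call with a gripper value outside its range is refused whole. "hand" is the closure in counts, from 0 (fully open) to 255 (shut), set as the call begins (left out, the last holds). The fingers move at their own pace and stop on an object; "grip_force" is the grip in N (left out, the last holds). Time passes only in rows, so rows that repeat a pose let the fingers close. It gives the time, the measured TCP pose, the force and the opening at its end, in the units of the state.
- telemetry.get_state(): the state, without advancing time (a new reading comes with each control period).
- cams.get_image(name): name is "scene" or "side" or "wrist"; returns (picture, depth): 480x640x3 uint8, red, green, blue; 480x640 float32, m along the optical axis (not along the pixel's ray), 0 where there is no reading.
- cams.camera_model(name): a dict with "camera_matrix" (3x3 intrinsics, pixels), "D" ([k1, k2, p1, p2, k3] as OpenCV has them; the pictures are not rectified), "origin" and "rotation" of the camera in the world; the wrist camera has in their place "tool_from_camera" (4x4, takes a point from camera to tool coordinates, whose origin is the TCP and whose axes are the flange's). Camera axes: x right, y up, looking along -z (the intrinsics and any distortion apply to the point x, -y, -z); pixel columns grow to the right and rows downward; lengths in m; the calibration is good to about 2 mm. A picture is of the moment at which its call begins: read the wrist's pose just before it. camera_model takes no time and is no camera call.
- sign_off(): hands the job in, once; it reports no verdict.
Trained networks look in the newest picture that a camera, given by its name, has taken for a name from the list of things; names that differ only in an ending like _2 or _b are one class to them, and where a whole thing is asked for, a point or a joint stands for the part that bears it (a point fixed in the world has none). Each returns a list of dicts, best first, with "conf" (0 to 1); they miss things now and then, are a little off and sometimes report something else, mostly with a low value. They report only what shows in the picture. A call takes as long as a camera call. They do not tell look-alikes from the thing itself.
- spotter.outline_of(query, camera): "region" (480x640 bool, what is visible of it) and "rect" ([left, top, width, height] in pixels, round what is visible of it).
The state is a dict: "clock": time; "qpos": joint angles; "qd": joint speeds; "effort": joint torques, N m; "position": TCP position; "ee_rot": TCP orientation; "contact_force": force on the tool from outside, world axes, zero at the start; "moment": the same for the moment, N m; "width": finger opening in m.
Only numpy, scipy, OpenCV 4.12 (cv2) and the standard library are available. Lean on these libraries where they do the work, as an engineer would, in place of code of your own. Each camera call takes 0.05 s, during which the arm holds its last target.

## Working session

There is one attempt and no reset: what is moved stays moved. The work goes in short steps, Python scripts to look and compute and a tool call to move; the robot and the scene stay as the last step left them, time stands still between calls to the robot, and variables do not carry over. Pictures are saved under pics/ and viewed, and the job is handed in when it is done.

Besides the shell and the picture viewer there is one more tool, called after ">>>" in YAML: its name, and indented under it one key for each argument. servo_tool: Moves the arm, as the interface text tells. Its arguments: {"type":"object","properties":{"steps":{"type":"array","items":{"type":"array","items":{"type":"number"}}},"hand":{"type":"number"},"grip_force":{"type":"number"}},"required":["steps"]}

```bash
mkdir -p pics; ls
cat > h.py <<'E'
import numpy as np, cv2
from rig import telemetry, cams, sign_off, spotter
def grab(n):
    s=telemetry.get_state(); im,d=cams.get_image(n); m=cams.camera_model(n)
    np.savez('last_%s.npz'%n,im=im,d=d,p=s['position'],q=s['ee_rot'])
    return im,d,m,s
def q2R(q):
    from scipy.spatial.transform import Rotation as R
    return R.from_quat([q[1],q[2],q[3],q[0]]).as_matrix()
def pose(m,s):
    if 'origin' in m: return np.array(m['rotation']).reshape(3,3) if np.size(m['rotation'])==9 else q2R(m['rotation']), np.array(m['origin'])
    T=np.array(m['tool_from_camera']); R=q2R(s['ee_rot'])
    return R@T[:3,:3], R@T[:3,3]+np.array(s['position'])
def cloud(d,m,s):
    v,u=np.mgrid[0:480,0:640]
    pts=np.stack([u.ravel(),v.ravel()],1).astype(np.float64)[:,None]
    n=cv2.undistortPoints(pts,np.array(m['camera_matrix']),np.array(m['D']))[:,0]
    z=d.ravel(); P=np.stack([n[:,0]*z,-n[:,1]*z,-z],1)
    R,o=pose(m,s); W=P@R.T+o; W[z==0]=np.nan
    return W.reshape(480,640,3)
def save(n,im): cv2.imwrite('pics/'+n,im[...,::-1])
E
python3 - <<'E'
from h import *
for n in ['scene','side']:
    im,d,m,s=grab(n); save(n+'0.png',im)
    print(n,m)
    W=cloud(d,m,s); np.save('W_%s.npy'%n,W)
print(s)
E
```

```text
pics
scene {'camera_matrix': array([[537.92161986,   0.        , 311.01066641],
       [  0.        , 537.92161986, 245.81706565],
       [  0.        ,   0.        ,   1.        ]]), 'D': array([0.03706978, 0.        , 0.        , 0.        , 0.        ]), 'origin': array([1.0173453 , 0.78664243, 1.04955344]), 'rotation': array([0.26214039, 0.09359225, 0.32817785, 0.90267502])}
side {'camera_matrix': array([[579.45432817,   0.        , 320.19946074],
       [  0.        , 579.45432817, 236.28651061],
       [  0.        ,   0.        ,   1.        ]]), 'D': array([-0.05751451,  0.        ,  0.        ,  0.        ,  0.        ]), 'origin': array([ 0.24453771, -0.5267263 ,  0.87875232]), 'rotation': array([ 0.91377307,  0.34357423, -0.08387352, -0.19985184])}
{'clock': 0.05, 'qpos': array([-1.21019071e-01,  2.76553856e-01,  1.50611615e+00,  3.24687163e-05,
        1.36071626e+00, -1.20992934e-01]), 'qd': array([ 3.71590960e-04, -3.10217153e-03, -6.30709302e-04,  9.26877234e-05,
        2.55268093e-04, -2.57197288e-03]), 'effort': array([ 1.10476562e-03, -4.18081820e+01, -2.46676916e+01, -2.73816968e-04,
        5.50464378e-03, -3.03781235e-05]), 'position': array([5.74471609e-01, 5.95644073e-05, 2.30469948e-01]), 'ee_rot': array([-7.15835700e-04,  7.07118141e-01,  7.07094852e-01, -5.40455437e-04]), 'contact_force': array([ 0.13425547,  0.60052674, -0.29019726]), 'moment': array([-0.0287321 ,  0.00090234, -0.00956203]), 'width': 0.08544364686278362}
```

View pics/scene0.png

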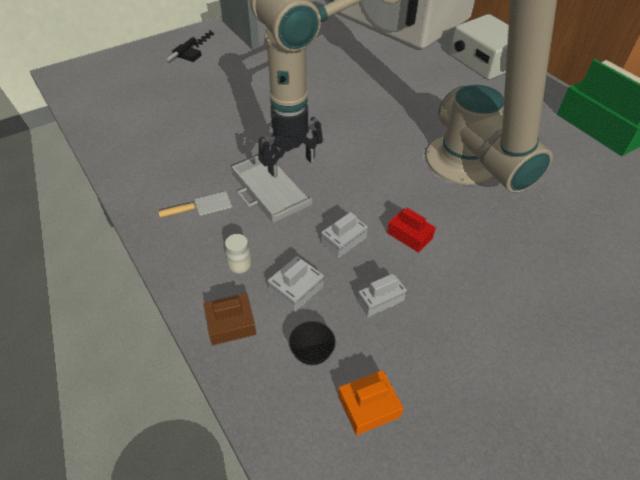

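View pics/side0.png

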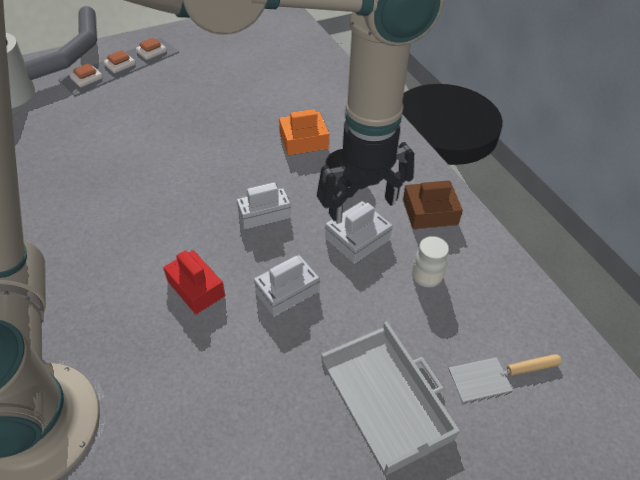

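The scene picture shows three bare cassettes at (297,281), (345,232) and (383,293). Their look-alikes are red at (412,230), brown at (230,318) and orange at (371,402). The jar is at (237,253), the bowl at (312,343), the spatula at (195,207) and the carrier at (270,188).

Run:
```python
from h import *
for n in ['scene','side']:
    z=np.load('last_%s.npz'%n); im=z['im']; W=np.load('W_%s.npy'%n)
    b=(W[...,0]>.2)&(W[...,0]<.9)&(abs(W[...,2])<.01)
    print(n,'bench z',np.nanmedian(W[b][:,2]))
    for nm in ['wide_rib','middle_rib','narrow_rib','carrier','jar','bowl','spatula']:
        for o in spotter.outline_of(nm,n)[:4]:
            r=o['region']; P=W[r]; P=P[~np.isnan(P[:,0])]
            c=np.median(im[r],0)
            top=P[P[:,2]>.065]
            t=top.mean(0) if len(top)>20 else P.mean(0)
            print(nm,round(o['conf'],2),[int(x) for x in o['rect']],c,np.round(t,3),round(np.percentile(P[:,2],98),3))
# ortho height map
S=800
for n in ['scene','side']:
    W=np.load('W_%s.npy'%n); im=np.load('last_%s.npz'%n)['im']
    out=np.zeros((600,800,3),np.uint8)+40
    ok=~np.isnan(W[...,0])&(W[...,2]<.12)
    P=W[ok];C=im[ok];o=np.argsort(P[:,2]);P=P[o];C=C[o]
    r=((.95-P[:,0])*800).astype(int);c=((.5-P[:,1])*800).astype(int)
    k=(r>=0)&(r<600)&(c>=0)&(c<800)
    out[r[k],c[k]]=C[k]; save('ortho_%s.png'%n,out)
```

```text
scene bench z 0.00047298080689128774
wide_rib 0.98 [204, 290, 51, 54] [100.  63.  34.] [0.829 0.143 0.078] 0.083
wide_rib 0.91 [340, 371, 62, 62] [198.  95.  10.] [0.682 0.468 0.078] 0.082
wide_rib 0.7 [269, 260, 58, 50] [142. 142. 139.] [0.654 0.14  0.078] 0.082
middle_rib 0.85 [323, 210, 40, 44] [141. 141. 138.] [0.473 0.077 0.077] 0.082
middle_rib 0.83 [387, 208, 47, 46] [144.  23.  18.] [0.322 0.154 0.077] 0.082
narrow_rib 0.72 [355, 276, 50, 39] [148. 148. 145.] [0.507 0.277 0.078] 0.083
carrier 0.79 [231, 152, 82, 66] [154. 155. 146.] [ 0.544 -0.184  0.011] 0.036
jar 0.78 [225, 234, 23, 41] [174. 172. 154.] [0.734 0.003 0.083] 0.089
jar 0.17 [228, 158, 84, 65] [154. 155. 147.] [ 0.546 -0.183  0.011] 0.036
bowl 0.79 [288, 319, 48, 44] [33. 32. 31.] [0.706 0.292 0.027] 0.053
spatula 0.93 [160, 191, 67, 29] [157. 157. 147.] [ 0.727 -0.232  0.007] 0.022
side bench z -0.0013452605876982382
wide_rib 0.87 [277, 109, 54, 45] [154.  83.  41.] [0.676 0.458 0.075] 0.08
wide_rib 0.62 [405, 179, 58, 49] [77. 52. 36.] [0.823 0.135 0.075] 0.079
middle_rib 0.82 [254, 255, 61, 63] [121. 122. 127.] [0.469 0.067 0.076] 0.08
middle_rib 0.68 [160, 251, 63, 61] [126.  36.  35.] [0.317 0.143 0.076] 0.079
narrow_rib 0.85 [237, 181, 54, 48] [124. 125. 130.] [0.502 0.266 0.075] 0.079
narrow_rib 0.46 [412, 236, 32, 53] [149.5 149.  142. ] [ 0.726 -0.008  0.081] 0.086
carrier 0.81 [323, 321, 137, 151] [166. 169. 170.] [ 0.538 -0.198  0.008] 0.035
jar 0.73 [414, 237, 31, 51] [150. 149. 142.] [ 0.725 -0.009  0.081] 0.086
jar 0.22 [447, 354, 115, 45] [167. 169. 170.] [ 0.718 -0.236  0.005] 0.02
bowl 0.84 [324, 149, 28, 37] [32. 32. 33.] [0.695 0.326 0.036] 0.05
spatula 0.72 [451, 354, 111, 47] [167. 169. 170.] [ 0.717 -0.236  0.005] 0.02
```

View pics/ortho_scene.png

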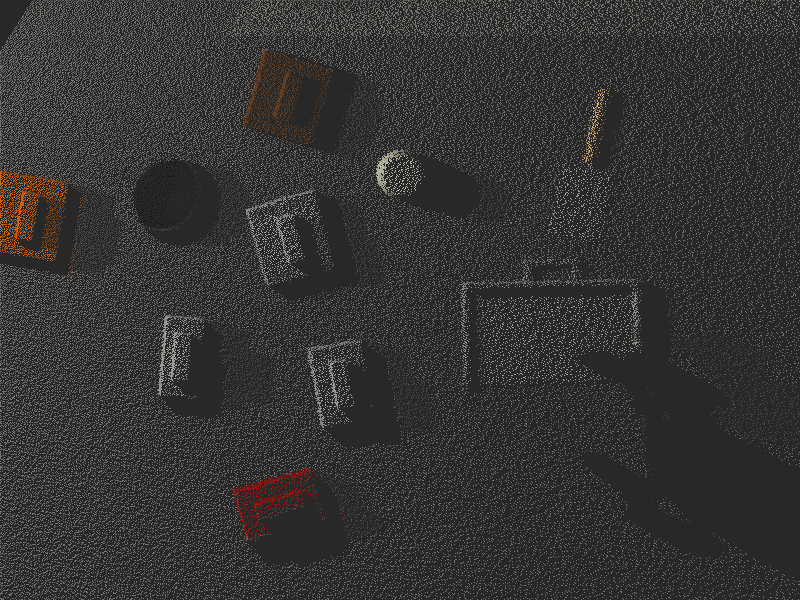

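View pics/ortho_side.png

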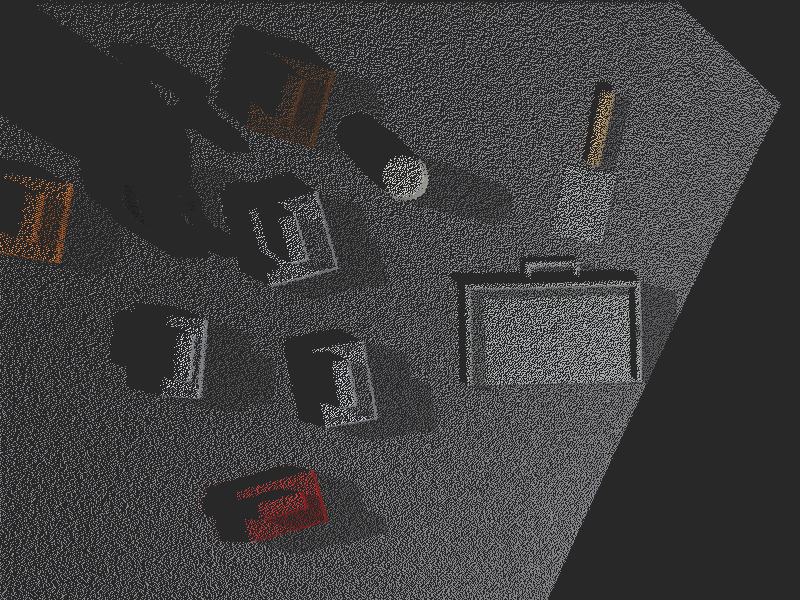

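Run:
```python
from h import *
im=np.load('last_scene.npz')['im'];a=cv2.resize(im[140:320,210:450],(800,600),interpolation=cv2.INTER_CUBIC);save('crop1.png',a)
```

```text
(no output)
```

View pics/crop1.png

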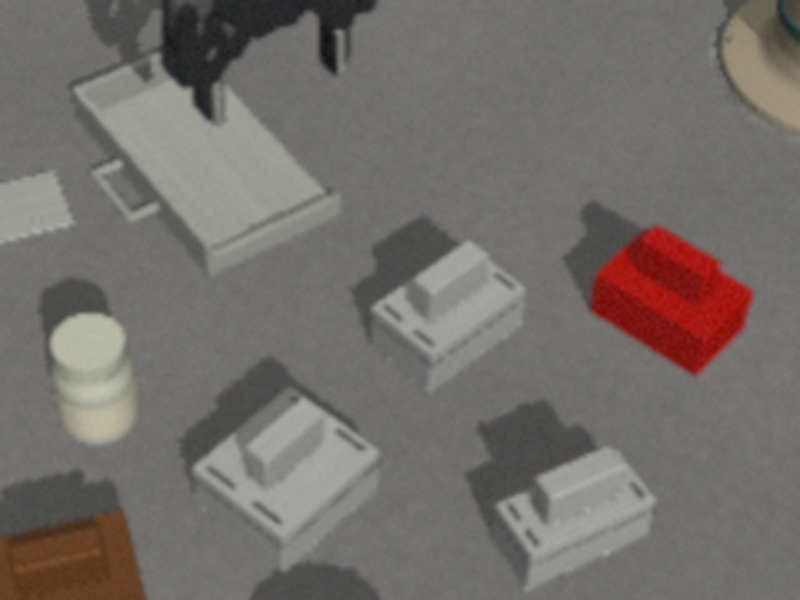

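Run:
```python
from h import *
im,d,m,s=grab('wrist'); print(m); save('wrist0.png',im)
def mar(P):
    (c,wh,a)=cv2.minAreaRect((P[:,:2]*1000).astype(np.float32)); return np.round(c,1),np.round(wh,1),round(a,1)
Ws={n:np.load('W_%s.npy'%n) for n in ['scene','side']}
ims={n:np.load('last_%s.npz'%n)['im'] for n in Ws}
for nm,c in dict(wide=(.654,.14),middle=(.472,.07),narrow=(.505,.272)).items():
    for n,W in Ws.items():
        near=np.hypot(W[...,0]-c[0],W[...,1]-c[1])<.09
        g=ims[n].astype(int); grey=(g.max(-1)-g.min(-1)<15)&(g.mean(-1)>60)
        r=W[near&(W[...,2]>.0725)&(W[...,2]<.09)&grey]; l=W[near&(W[...,2]>.036)&(W[...,2]<.06)&grey]
        top=W[near&(abs(W[...,2]-.0455)<.007)&grey]
        print(nm,n,'rib',len(r),mar(r),np.round(np.median(r[:,2]),4),'lid',mar(top))
```

```text
{'camera_matrix': array([[390.90075134,   0.        , 312.33018506],
       [  0.        , 390.90075134, 238.35337782],
       [  0.        ,   0.        ,   1.        ]]), 'D': array([-0.03919486,  0.        ,  0.        ,  0.        ,  0.        ]), 'tool_from_camera': array([[ 7.39812432e-04,  9.49144021e-01,  3.14841357e-01,
         8.14310568e-02],
       [ 9.99999586e-01, -5.35674736e-04, -7.34908703e-04,
         7.04323261e-04],
       [-5.28881641e-04,  3.14841770e-01, -9.49144025e-01,
        -1.41924073e-01],
       [ 0.00000000e+00,  0.00000000e+00,  0.00000000e+00,
         1.00000000e+00]])}
wide scene rib 240 (array([651.7, 137.3]), array([60.5, 23.4]), 15.7) 0.0801 lid (array([652.4, 136.5]), array([104.3,  91.2]), 15.0)
wide side rib 294 (array([650.5, 132.2]), array([61.4, 24.1]), 16.0) 0.0776 lid (array([651. , 132.9]), array([102.6,  90.6]), 15.6)
middle scene rib 199 (array([471. ,  74.4]), array([61.1, 26.1]), 7.8) 0.0797 lid (array([471. ,  73.9]), array([102.5,  69.1]), 10.3)
middle side rib 364 (array([469.8,  69.8]), array([60.1, 24.1]), 11.0) 0.0778 lid (array([470.5,  69. ]), array([102.9,  68.2]), 8.6)
narrow scene rib 250 (array([503.9, 274.8]), array([24.2, 61.5]), 85.3) 0.0803 lid (array([504.2, 273.9]), array([ 50.3, 101.6]), 85.0)
narrow side rib 273 (array([502.9, 269.1]), array([26.3, 59.7]), 85.9) 0.0773 lid (array([503.4, 269.5]), array([ 53. , 100.8]), 85.0)
```

View pics/wrist0.png

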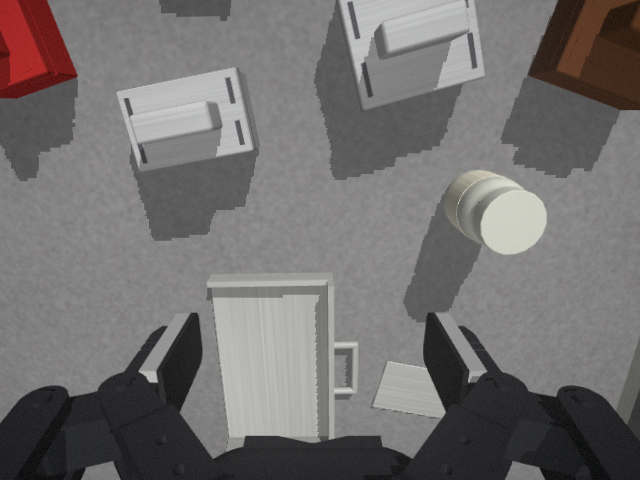

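```bash
cat >> h.py <<'E'
def mar(P):
    (c,wh,a)=cv2.minAreaRect((P[:,:2]*1000).astype(np.float32))
    if wh[0]<wh[1]: wh=wh[::-1]; a-=90
    return np.round(c,1),np.round(wh,1),round((a+90)%180-90,1)
def trim(P):
    # drop isolated points
    from scipy.spatial import cKDTree
    if len(P)<10: return P
    t=cKDTree(P); n=[len(x) for x in t.query_ball_point(P,.006)]
    return P[np.array(n)>=max(3,np.median(n)*.25)]
E
python3 - <<'E'
from h import *
z=np.load('last_wrist.npz'); s={'position':z['p'],'ee_rot':z['q']}; m=cams.camera_model('wrist')
W=cloud(z['d'],m,s); np.save('W_wrist.npy',W)
b=(abs(W[...,2])<.01); print('bench',np.median(W[b][:,2]))
for nm,c in dict(wide=(.651,.135),middle=(.47,.072)).items():
    near=np.hypot(W[...,0]-c[0],W[...,1]-c[1])<.075
    print(nm,'rib',mar(trim(W[near&(abs(W[...,2]-.0795)<.005)])),'lid',mar(trim(W[near&(abs(W[...,2]-.0455)<.004)])))
for n in ['scene','side','wrist']:
    W=np.load('W_%s.npy'%n)
    reg=(W[...,0]>.46)&(W[...,0]<.62)&(W[...,1]>-.33)&(W[...,1]<-.06)
    for lo,hi,t in [(.031,.039,'walltop'),(.015,.022,'stop'),(.003,.0075,'floor')]:
        P=W[reg&(W[...,2]>lo)&(W[...,2]<hi)]; P=trim(P)
        print(n,t,len(P),mar(P) if len(P)>10 else '')
    T=trim(W[reg&(W[...,2]>.032)&(W[...,2]<.039)])
    # back wall line: points with y between -.26 and -.1
    B=T[(T[:,1]>-.27)&(T[:,1]<-.12)]
    if len(B)>20:
        vx=cv2.fitLine((B[:,:2]*1000).astype(np.float32),cv2.DIST_HUBER,0,.01,.01).ravel(); print('  back line',vx, 'yaw deg',np.degrees(np.arctan2(-vx[0]*np.sign(vx[1]),abs(vx[1]))), 'xrange',np.percentile(B[:,0],[2,98]))
    S=T[(T[:,1]<-.27)]; 
    if len(S)>20: print('  side wall y',np.percentile(S[:,1],[2,50,98]),'x',np.percentile(S[:,0],[1,99]))
    E=W[reg&(W[...,2]>.012)&(W[...,2]<.022)&(W[...,1]>-.11)&(W[...,0]<.585)&(W[...,0]>.49)]
    print('  stop y',np.percentile(E[:,1],[2,50,98]),'z',np.median(E[:,2]))
E
```

```text
bench -0.0004945648893384669
wide rib (array([653.2, 136.2]), array([60.3, 22.6]), 15.0) lid (array([653.8, 133.3]), array([100.5,  82.8]), 15.4)
middle rib (array([472.5,  72.5]), array([60.1, 22.4]), 9.7) lid (array([472.1,  72.7]), array([100.2,  66.1]), 9.9)
scene walltop 218 (array([ 590.4, -202.2]), array([235.1,  76.6]), 71.3)
scene stop 214 (array([ 558.3, -180.3]), array([236.5, 129.1]), -77.2)
scene floor 1229 (array([ 535.3, -183.4]), array([232.1, 150. ]), 86.7)
  back line [ 1.855191e-02 -9.998279e-01  5.959661e+02 -1.921003e+02] yaw deg 1.063007 xrange [0.59112277 0.60059334]
  side wall y [-0.30100229 -0.29328265 -0.27066037] x [0.5195038  0.60114045]
  stop y [-0.08792563 -0.08133988 -0.07659208] z 0.017924842031831867
side walltop 857 (array([ 579.1, -216.5]), array([250.5, 109.6]), 61.9)
side stop 577 (array([ 545.4, -191.9]), array([220.3, 149.8]), -89.0)
side floor 5768 (array([ 530.5, -194.1]), array([214.7, 123.3]), -88.9)
  back line [ 2.7421093e-02 -9.9962395e-01  5.9296716e+02 -1.9764839e+02] yaw deg 1.5713098 xrange [0.58860352 0.5976989 ]
  side wall y [-0.3020338  -0.29790234 -0.2727904 ] x [0.47355012 0.59806096]
  stop y [-0.09037644 -0.08665717 -0.08231834] z 0.016637870108982378
wrist walltop 919 (array([ 595.6, -172.6]), array([188. ,   6.1]), -88.6)
wrist stop 974 (array([ 544.4, -186.8]), array([214.8, 144.1]), -88.7)
wrist floor 16014 (array([ 532.5, -187.4]), array([215.4, 121.3]), -88.9)
  back line [ 2.2014465e-02 -9.9975765e-01  5.9587836e+02 -1.8963860e+02] yaw deg 1.2614378 xrange [0.59178116 0.59995542]
  stop y [-0.08659499 -0.08196987 -0.07928948] z 0.01809478494605582
```

>>> servo_tool:
  steps:
    - [17,10,0,0,0,8.5]
    - [34,20,0,0,0,17]
    - [51,30,0,0,0,25.5]
    - [68,40,0,0,0,34]
    - [85,50,0,0,0,42.5]
    - [102,60,0,0,0,51]
    - [119,70,0,0,0,59.5]
    - [136,78.7,0,0,0,68]
  hand: 90
  grip_force: 60

```text
clock: 1.65
position: [0.6542, 0.1367, 0.2312]
ee_rot: [0.0, 0.982, 0.188, 0.0]
contact_force: [0.6, 0.6, 0.1]
width: 0.055
```

>>> servo_tool:
  steps:
    - [0,0,30,0,0,7]
    - [0,0,65,0,0,7]
    - [0,0,100,0,0,7]
    - [0,0,100,0,0,7]
    - [0,0,100,0,0,7]

```text
clock: 2.15
position: [0.6538, 0.136, 0.1314]
ee_rot: [0.0, 0.991, 0.131, -0.0]
contact_force: [-0.0, -0.4, 0.9]
width: 0.0553
```

```bash
cat >> h.py <<'E'
def tip(s):
    p=np.array(s['position'])*1000; R=q2R(s['ee_rot'])
    print('t %.2f'%s['clock'],'pos',np.round(p,1),'toolx yaw %.2f'%np.degrees(np.arctan2(R[1,0],R[0,0])),'tilt %.2f'%np.degrees(np.arccos(-R[2,2])),'F',np.round(s['contact_force'],1),'w %.1f'%(s['width']*1000))
E
python3 - <<'E'
from h import *
im,d,m,s=grab('wrist'); save('w1.png',im); tip(s)
W=cloud(d,m,s); c=(.653,.136)
near=np.hypot(W[...,0]-c[0],W[...,1]-c[1])<.075
print('rib',mar(trim(W[near&(abs(W[...,2]-.0795)<.005)])),'lid',mar(trim(W[near&(abs(W[...,2]-.0455)<.004)])))
E
```

```text
t 2.15 pos [653.8 136.  131.4] toolx yaw 15.00 tilt 0.04 F [-0.  -0.4  0.9] w 55.3
rib (array([653.6, 136.1]), array([59.8, 22. ]), 15.2) lid (array([653.2, 136. ]), array([100.5,  88.3]), 15.4)
```

View pics/w1.png

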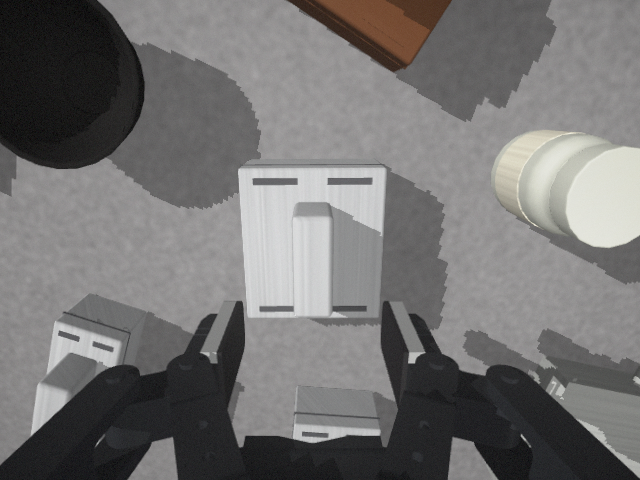

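The close view shows a bare grey cassette, 88 mm wide at about (312,240), centred between the fingers. Its rib is at (313,260).

>>> servo_tool:
  steps:
    - [0,0,30,0,0,0]
    - [0,0,60,0,0,0]
    - [0,0,75,0,0,0]
    - [0,0,81,0,0,0]
    - [0,0,81,0,0,0]

```text
clock: 2.7
position: [0.6548, 0.136, 0.0516]
ee_rot: [0.0, 0.991, 0.13, 0.001]
contact_force: [1.0, -0.1, 1.0]
width: 0.0552
```

>>> servo_tool:
  steps:
    - [0,0,0,0,0,0]
    - [0,0,0,0,0,0]
    - [0,0,0,0,0,0]
    - [0,0,0,0,0,0]
    - [0,0,0,0,0,0]
    - [0,0,0,0,0,0]
  hand: 255

```text
clock: 3.3
position: [0.655, 0.1363, 0.0522]
ee_rot: [-0.0, 0.991, 0.131, 0.002]
contact_force: [0.4, 0.9, 7.1]
width: 0.021
```

>>> servo_tool:
  steps:
    - [0,0,-5,0,0,0]
    - [0,0,-20,0,0,0]
    - [0,0,-45,0,0,0]
    - [0,0,-70,0,0,0]
    - [0,0,-90,0,0,0]
    - [0,0,-90,0,0,0]

```text
clock: 3.9
position: [0.6552, 0.1361, 0.1427]
ee_rot: [0.0, 0.991, 0.131, 0.002]
contact_force: [0.6, 0.5, -5.7]
width: 0.0214
```

```bash
cat >> h.py <<'E'
def go(x,y,z,yaw):
    from scipy.spatial.transform import Rotation as Ro
    s=telemetry.get_state(); tip(s); R=q2R(s['ee_rot'])
    d=R.T@(np.array([x,y,z])-np.array(s['position'])*1000)
    a=np.radians(yaw); T=np.array([[np.cos(a),np.sin(a),0],[np.sin(a),-np.cos(a),0],[0,0,-1]])
    rv=Ro.from_matrix(R.T@T).as_rotvec(degrees=True)
    print('shift',np.round(d,1),'turn',np.round(rv,2))
E
python3 -c "
from h import *
go(527.4,-236.7,141,1.26)"
```

```text
t 3.90 pos [655.2 136.1 142.7] toolx yaw 15.00 tilt 0.27 F [ 0.6  0.5 -5.7] w 21.4
shift [-219.9  327.     1. ] turn [ 0.02 -0.27 13.74]
```

>>> servo_tool:
  steps:
    - [-8,12,0,0,0,1]
    - [-25,37,0,0,0,2]
    - [-45,68,0,0,0,3]
    - [-65,97,0,0,0,4]
    - [-85,126,0,0,0,5]
    - [-105,156,0,0,0,6]
    - [-125,186,0,0,0,7]
    - [-145,216,0,0,0,8]

```text
clock: 4.7
position: [0.5666, -0.1117, 0.138]
ee_rot: [-0.001, 0.998, 0.06, -0.002]
contact_force: [0.3, 0.5, -5.0]
width: 0.021
```

```bash
python3 -c "
from h import *
go(527.4,-236.7,141,1.26)"
```

```text
t 4.70 pos [ 566.6 -111.7  138. ] toolx yaw 6.92 tilt 0.28 F [ 0.3  0.5 -5. ] w 21.0
shift [-54.  119.4  -2.9] turn [-0.07  0.27  5.66]
```

>>> servo_tool:
  steps:
    - [-14,30,0,0,0,1.5]
    - [-28,60,0,0,0,3]
    - [-40,90,0,0,0,4.5]
    - [-50,110,0,0,0,5.6]
    - [-54,119.4,0,0,0.27,5.7]
    - [-54,119.4,30,0,0.27,5.7]
    - [-54,119.4,55,0,0.27,5.7]
    - [-54,119.4,67,0,0.27,5.7]

```text
clock: 5.5
position: [0.5277, -0.2335, 0.0699]
ee_rot: [-0.002, 1.0, 0.011, -0.001]
contact_force: [-1.1, 0.3, -5.3]
width: 0.0208
```

>>> servo_tool:
  steps:
    - [0,0,3,0,0,0]
    - [0,0,5,0,0,0]
    - [0,0,6,0,0,0]
    - [0,0,6,0,0,0]

```text
clock: 5.9
position: [0.5313, -0.2355, 0.0683]
ee_rot: [0.0, 1.0, 0.012, 0.003]
contact_force: [0.2, 0.6, -4.7]
width: 0.0211
```

Run:
```python
from h import *
im,d,m,s=grab('wrist'); save('w2.png',im); tip(s)
W=cloud(d,m,s); np.save('W_w2.npy',W)
B=W[(abs(W[...,2]-.035)<.003)&(W[...,0]>.58)&(W[...,0]<.61)&(W[...,1]<-.1)&(W[...,1]>-.29)]
if len(B)>20:
  v=cv2.fitLine((B[:,:2]*1000).astype(np.float32),cv2.DIST_HUBER,0,.01,.01).ravel(); print(len(B),v,B[:,1].min(),B[:,1].max())
L=trim(W[(W[...,2]>.05)&(W[...,2]<.062)&(W[...,0]>.44)&(W[...,0]<.62)&(W[...,1]<-.17)]); print('lid',len(L),mar(L),np.median(L[:,2]))
```

```text
t 5.90 pos [ 531.3 -235.5   68.3] toolx yaw 1.32 tilt 0.37 F [ 0.2  0.6 -4.7] w 21.1
6090 [ 1.9669650e-02 -9.9980652e-01  5.9554810e+02 -1.9676135e+02] -0.28995748584677306 -0.10002164796207227
lid 22633 (array([ 542.1, -234.6]), array([88.4, 75.7]), -88.6) 0.060387058441747465
```

View pics/w2.png

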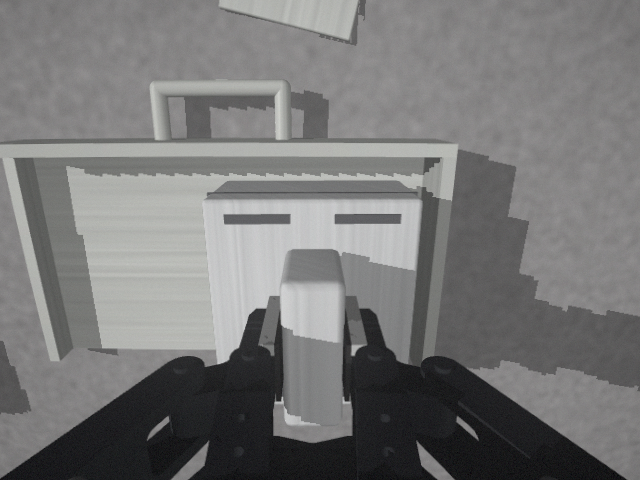

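>>> servo_tool:
  steps:
    - [0,0,4,0,0,0]
    - [0,0,7,0,0,0]
    - [0,0,9,0,0,0]
    - [0,0,10,0,0,0]
    - [0,0,10,0,0,0]

```text
clock: 6.45
position: [0.5305, -0.2352, 0.0573]
ee_rot: [-0.0, 1.0, 0.011, 0.002]
contact_force: [-0.1, -0.0, -4.7]
width: 0.0209
```

>>> servo_tool:
  steps:
    - [0,0,0.5,0,0,0]
    - [0,0,1,0,0,0]
    - [0,0,1,0,0,0]

```text
clock: 6.75
position: [0.5306, -0.2352, 0.0572]
ee_rot: [-0.0, 1.0, 0.011, 0.003]
contact_force: [-2.0, 2.2, 4.7]
width: 0.0211
```

>>> servo_tool:
  steps:
    - [3,0,0,0,0,0]
    - [6,0,0,0,0,0]
    - [9,0,0,0,0,0]
    - [10,0,0,0,0,0]
    - [10,0,0,0,0,0]

```text
clock: 7.25
position: [0.5395, -0.2355, 0.0572]
ee_rot: [0.0, 1.0, 0.012, 0.001]
contact_force: [-5.6, -0.5, 6.2]
width: 0.021
```

>>> servo_tool:
  steps:
    - [1,0,0,0,0,0]
    - [2,0,0,0,0,0]
    - [2,0,0,0,0,0]

```text
clock: 7.55
position: [0.5413, -0.2355, 0.0572]
ee_rot: [0.0, 1.0, 0.012, 0.001]
contact_force: [-5.3, 0.1, 6.8]
width: 0.021
```

>>> servo_tool:
  steps:
    - [1,0,0,0,0,0]
    - [2,0,0,0,0,0]
    - [2,0,0,0,0,0]

```text
clock: 7.85
position: [0.5434, -0.2355, 0.0572]
ee_rot: [0.0, 1.0, 0.012, 0.001]
contact_force: [-5.4, 0.7, 6.5]
width: 0.0214
```

>>> servo_tool:
  steps:
    - [0.7,0,0,0,0,0]
    - [1.4,0,0,0,0,0]
    - [1.4,0,0,0,0,0]

```text
clock: 8.15
position: [0.5447, -0.2354, 0.0572]
ee_rot: [0.0, 1.0, 0.012, 0.001]
contact_force: [-5.6, -0.4, 6.5]
width: 0.0211
```

>>> servo_tool:
  steps:
    - [0.7,0,0,0,0,0]
    - [1.2,0,0,0,0,0]
    - [1.2,0,0,0,0,0]

```text
clock: 8.45
position: [0.5448, -0.2354, 0.0572]
ee_rot: [0.0, 1.0, 0.012, 0.0]
contact_force: [-8.8, -0.6, 7.7]
width: 0.0209
```

>>> servo_tool:
  steps:
    - [0.7,0,0,0,0,0]
    - [1.2,0,0,0,0,0]
    - [1.2,0,0,0,0,0]

```text
clock: 8.75
position: [0.545, -0.2353, 0.0573]
ee_rot: [0.0, 1.0, 0.012, -0.001]
contact_force: [-9.8, 0.5, 9.3]
width: 0.0205
```

>>> servo_tool:
  steps:
    - [0,3,0,0,0,0]
    - [0,6,0,0,0,0]
    - [0,9,0,0,0,0]
    - [0,10,0,0,0,0]
    - [0,10,0,0,0,0]

```text
clock: 9.25
position: [0.545, -0.2398, 0.0576]
ee_rot: [-0.005, 1.0, 0.011, -0.001]
contact_force: [-9.0, 13.2, 16.2]
width: 0.0211
```

>>> servo_tool:
  steps:
    - [0,1,0,0,0,0]
    - [0,2,0,0,0,0]
    - [0,2,0,0,0,0]

```text
clock: 9.55
position: [0.545, -0.2415, 0.0576]
ee_rot: [-0.005, 1.0, 0.011, -0.001]
contact_force: [-9.2, 13.0, 15.6]
width: 0.0209
```

>>> servo_tool:
  steps:
    - [0,0,-0.8,0,0,0]
    - [0,1,-0.8,0,0,0]
    - [0,2,-0.8,0,0,0]
    - [0,2,-0.8,0,0,0]

```text
clock: 9.95
position: [0.545, -0.2443, 0.0576]
ee_rot: [-0.004, 1.0, 0.011, -0.001]
contact_force: [-9.3, 11.5, 11.0]
width: 0.0211
```

>>> servo_tool:
  steps:
    - [0,1,-0.3,0,0,0]
    - [0,2,-0.3,0,0,0]
    - [0,2,-0.3,0,0,0]

```text
clock: 10.25
position: [0.5451, -0.2466, 0.0576]
ee_rot: [-0.004, 1.0, 0.011, -0.001]
contact_force: [-7.8, 9.9, 9.4]
width: 0.0212
```

>>> servo_tool:
  steps:
    - [0,1,0,0,0,0]
    - [0,1.5,0,0,0,0]
    - [0,1.5,0,0,0,0]

```text
clock: 10.55
position: [0.5451, -0.248, 0.0576]
ee_rot: [-0.004, 1.0, 0.011, -0.001]
contact_force: [-8.5, 9.7, 10.2]
width: 0.0213
```

>>> servo_tool:
  steps:
    - [0,1,0,0,0,0]
    - [0,1.5,0,0,0,0]
    - [0,1.5,0,0,0,0]

```text
clock: 10.85
position: [0.5452, -0.2495, 0.0576]
ee_rot: [-0.004, 1.0, 0.011, -0.001]
contact_force: [-8.2, 10.0, 9.5]
width: 0.0208
```

>>> servo_tool:
  steps:
    - [0,1,0,0,0,0]
    - [0,1.5,0,0,0,0]
    - [0,1.5,0,0,0,0]

```text
clock: 11.15
position: [0.5452, -0.2497, 0.0577]
ee_rot: [-0.005, 1.0, 0.011, -0.001]
contact_force: [-7.6, 12.8, 12.0]
width: 0.0208
```

```bash
cat >> h.py <<'E'
def chk(fn):
    im,d,m,s=grab('wrist'); save(fn,im); tip(s)
    W=cloud(d,m,s)
    B=W[(abs(W[...,2]-.035)<.0025)&(W[...,0]>.585)&(W[...,0]<.605)&(W[...,1]<-.1)&(W[...,1]>-.29)]
    if len(B)>20:
        v=cv2.fitLine((B[:,:2]*1000).astype(np.float32),cv2.DIST_HUBER,0,.01,.01).ravel(); print('back line',len(B),np.round(v,3))
    return W,im
E
python3 - <<'E'
from h import *
W,im=chk('w3.png')
L=trim(W[(W[...,2]>.045)&(W[...,2]<.056)&(W[...,0]>.44)&(W[...,0]<.62)&(W[...,1]<-.17)]); print('lid',len(L),mar(L),np.median(L[:,2]), L[:,:2].min(0),L[:,:2].max(0))
E
```

```text
t 11.15 pos [ 545.2 -249.7   57.7] toolx yaw 1.24 tilt 0.63 F [-7.6 12.8 12. ] w 20.8
back line 6166 [ 1.90000e-02 -1.00000e+00  5.95639e+02 -2.02936e+02]
lid 22727 (array([ 556. , -248.8]), array([88.5, 75.7]), -88.5) 0.04977251001636171 [ 0.51709459 -0.29331313] [ 0.59485262 -0.20389352]
```

View pics/w3.png

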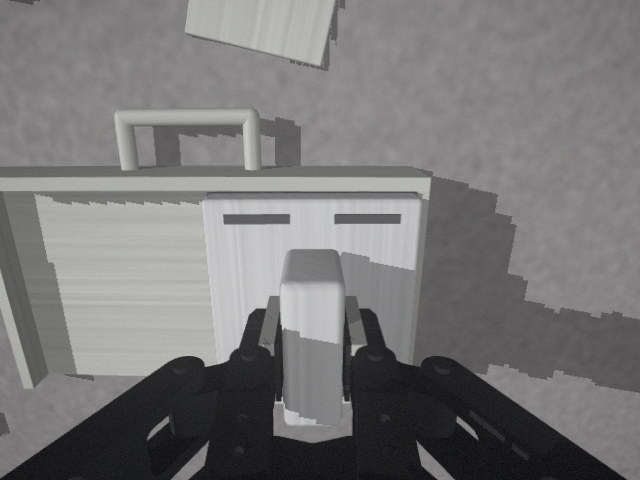

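>>> servo_tool:
  steps:
    - [0.5,1,0,0,0,0]
    - [1,2,0,0,0,0]
    - [1,2,0,0,0,0]

```text
clock: 11.5
position: [0.5452, -0.2499, 0.0578]
ee_rot: [-0.007, 1.0, 0.011, -0.002]
contact_force: [-9.8, 17.0, 14.7]
width: 0.021
```

>>> servo_tool:
  steps:
    - [-1,-2,0,0,0,0]
    - [-1.5,-3,0,0,0,0]
    - [-1.5,-3,0,0,0,0]

```text
clock: 11.8
position: [0.5452, -0.2497, 0.0576]
ee_rot: [-0.004, 1.0, 0.011, -0.001]
contact_force: [-6.3, 10.2, 8.7]
width: 0.021
```

>>> servo_tool:
  steps:
    - [0,0,0,0,0,0]
    - [0,0,0,0,0,0]
    - [0,0,0,0,0,0]
    - [0,0,0,0,0,0]
  hand: 120

```text
clock: 12.2
position: [0.5489, -0.255, 0.0576]
ee_rot: [0.0, 1.0, 0.011, 0.003]
contact_force: [-1.1, 0.3, -0.9]
width: 0.0452
```

>>> servo_tool:
  steps:
    - [0,0,-20,0,0,0]
    - [0,0,-50,0,0,0]
    - [0,0,-80,0,0,0]
    - [-20,-10,-95,0,0,0]
    - [-20,-10,-95,0,0,0]

```text
clock: 12.7
position: [0.5273, -0.2449, 0.155]
ee_rot: [0.001, 1.0, 0.011, 0.004]
contact_force: [1.6, -0.6, 1.2]
width: 0.0454
```

Run:
```python
from h import *
W,im=chk('w4.png')
reg=(W[...,0]>.44)&(W[...,0]<.62)&(W[...,1]<-.17)
L=trim(W[(abs(W[...,2]-.05)<.004)&reg]); print('lid',len(L),mar(L),np.median(L[:,2]))
T=trim(W[(abs(W[...,2]-.085)<.004)&reg]); print('rib',len(T),mar(T),np.median(T[:,2]))
S=W[(abs(W[...,2]-.035)<.003)&(W[...,1]<-.288)&(W[...,0]>.48)&(W[...,0]<.58)]; print('side wall y',len(S),np.percentile(S[:,1],[2,50,98]))
S=W[(abs(W[...,2]-.035)<.003)&(W[...,0]>.58)&(W[...,0]<.61)&(abs(W[...,1]+.2)<.05)]; print('back x',len(S),np.percentile(S[:,0],[2,50,98]))
S=W[(abs(W[...,2]-.018)<.003)&(W[...,0]>.49)&(W[...,0]<.58)&(abs(W[...,1]+.082)<.01)]; print('stop y',len(S),np.percentile(S[:,1],[2,50,98]))
go(471,72.6,135,9.8)
```

```text
t 12.70 pos [ 527.3 -244.9  155. ] toolx yaw 1.29 tilt 0.43 F [ 1.6 -0.6  1.2] w 45.4
back line 2821 [ 2.20000e-02 -1.00000e+00  5.95457e+02 -1.96199e+02]
lid 15695 (array([ 543.5, -249. ]), array([100.1,  88.3]), 1.3) 0.04928341521420085
rib 3758 (array([ 544. , -249.1]), array([59.3, 21.8]), 0.9) 0.08411593192565571
side wall y 749 [-0.30008187 -0.29757526 -0.29506524]
back x 1505 [0.59207514 0.59563846 0.59921102]
stop y 1202 [-0.08705229 -0.08409465 -0.07989018]
t 12.75 pos [ 527.8 -245.1  153.6] toolx yaw 1.29 tilt 0.41 F [ 0.3  0.8 -0.4] w 45.4
shift [ -49.8 -319.    17.8] turn [ 0.1  -0.4  -8.51]
```

View pics/w4.png

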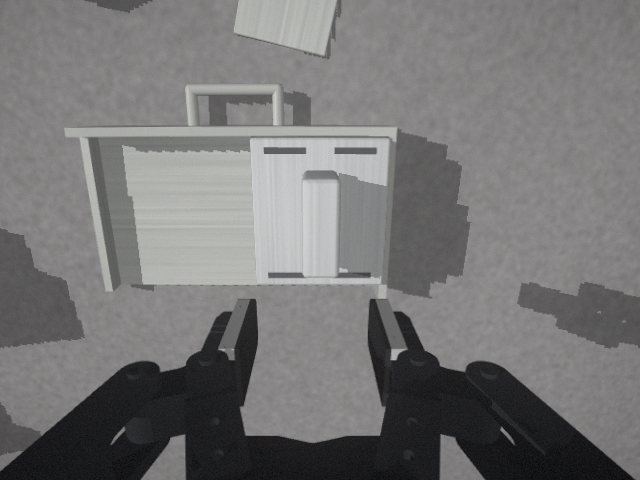

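Wide cassette: the lid is square to the walls and sits against both of them in the picture, with its edges at about (390,210) and (320,137). Next is the middle cassette.

>>> servo_tool:
  steps:
    - [-3,-20,0,0,0,-1]
    - [-9,-60,0,0,0,-2]
    - [-15,-102,0,0,0,-3.5]
    - [-21,-144,0,0,0,-4.5]
    - [-28,-186,0,0,0,-5.5]
    - [-35,-228,0,0,0,-6.5]
    - [-42,-270,0,0,0,-7.5]
    - [-48,-305,10,0,-0.2,-8.5]
  hand: 90

```text
clock: 13.55
position: [0.4721, 0.0619, 0.1419]
ee_rot: [-0.0, 0.996, 0.086, 0.001]
contact_force: [0.7, -0.7, 0.5]
width: 0.0554
```

Run:
```python
from h import *
im,d,m,s=grab('wrist'); save('w5.png',im)
W=cloud(d,m,s); near=np.hypot(W[...,0]-.4725,W[...,1]-.0725)<.075
print('rib',mar(trim(W[near&(abs(W[...,2]-.0795)<.004)])),'lid',mar(trim(W[near&(abs(W[...,2]-.0455)<.004)])))
go(472.5,72.6,51,9.8)
```

```text
rib (array([472.4,  72.5]), array([60., 22.]), 10.0) lid (array([472.3,  72.4]), array([99.8, 66.2]), 10.1)
t 13.60 pos [469.   66.3 139.8] toolx yaw 10.03 tilt 0.41 F [-1.5  4.3 -1.1] w 55.1
shift [ 4.9 -5.  88.8] turn [-0.37  0.19  0.23]
```

View pics/w5.png

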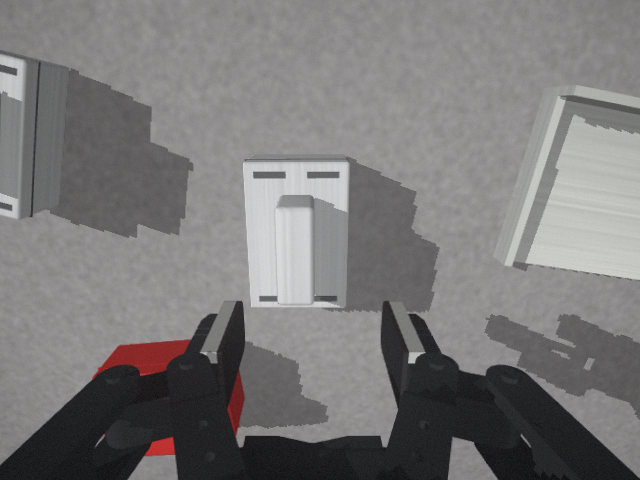

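The close view shows a bare grey cassette, 66 mm wide, at (297,235). The red look-alike at (160,400) stays where it is.

>>> servo_tool:
  steps:
    - [4,-5,20,0,0.2,0]
    - [4,-5,20,0,0.2,0]
    - [4,-5,20,0,0.2,0]

```text
clock: 13.9
position: [0.4752, 0.0649, 0.1214]
ee_rot: [-0.0, 0.996, 0.086, 0.001]
contact_force: [0.9, -0.5, 0.8]
width: 0.0551
```

```bash
python3 -c "
from h import *
go(473,72.5,51,10)"
```

```text
t 13.90 pos [475.2  64.9 121.4] toolx yaw 9.85 tilt 0.12 F [ 0.9 -0.5  0.8] w 55.1
shift [-1.  -7.8 70.4] turn [-0.01 -0.12 -0.15]
```

>>> servo_tool:
  steps:
    - [-1,-5,10,0,0,0]
    - [-1,-7.8,35,0,0,0]
    - [-1,-7.8,55,0,0,0]
    - [-1,-7.8,66,0,0,0]
    - [-1,-7.8,70,0,0,0]
    - [-1,-7.8,70,0,0,0]

```text
clock: 14.5
position: [0.474, 0.0719, 0.052]
ee_rot: [-0.0, 0.996, 0.085, 0.002]
contact_force: [-0.2, 0.1, 1.0]
width: 0.0552
```

>>> servo_tool:
  steps:
    - [0,0,0,0,0,0]
    - [0,0,0,0,0,0]
    - [0,0,0,0,0,0]
    - [0,0,0,0,0,0]
    - [0,0,0,0,0,0]
    - [0,0,0,0,0,0]
  hand: 255

```text
clock: 15.1
position: [0.4747, 0.0723, 0.0531]
ee_rot: [-0.0, 0.996, 0.085, 0.003]
contact_force: [-0.7, 0.9, 6.0]
width: 0.0207
```

>>> servo_tool:
  steps:
    - [0,0,-5,0,0,0]
    - [0,0,-20,0,0,0]
    - [0,0,-45,0,0,0]
    - [0,0,-60,0,0,0]
    - [0,0,-60,0,0,0]

```text
clock: 15.6
position: [0.4747, 0.072, 0.1136]
ee_rot: [0.0, 0.996, 0.085, 0.004]
contact_force: [0.3, -0.7, -4.4]
width: 0.0211
```

```bash
python3 -c "
from h import *
go(526,-153,110,1.26)"
```

```text
t 15.60 pos [474.7  72.  113.6] toolx yaw 9.80 tilt 0.47 F [ 0.3 -0.7 -4.4] w 21.1
shift [ 12.2 230.5   3.9] turn [ 0.02 -0.47  8.54]
```

>>> servo_tool:
  steps:
    - [1,15,0,0,0,1]
    - [3,45,0,0,0,2]
    - [5,80,0,0,0,3.5]
    - [7,115,0,0,0,5]
    - [9,150,0,0,0,6.2]
    - [11,185,0,0,0,7.4]
    - [12,215,0,0,0,8.5]
    - [12.2,230.5,0,0,0,8.5]

```text
clock: 16.4
position: [0.5246, -0.1552, 0.1108]
ee_rot: [-0.0, 1.0, 0.01, 0.001]
contact_force: [0.1, 1.1, -4.2]
width: 0.0212
```

>>> servo_tool:
  steps:
    - [0,0,15,0,-0.4,0]
    - [0,0,30,0,-0.4,0]
    - [0,0,40,0,-0.4,0]
    - [0,0,45,0,-0.4,0]
    - [0,0,45,0,-0.4,0]

```text
clock: 16.9
position: [0.5242, -0.1516, 0.0661]
ee_rot: [-0.001, 1.0, 0.012, -0.002]
contact_force: [-0.2, 0.3, -4.7]
width: 0.0208
```

Run:
```python
from h import *
go(526,-153,59,1.26)
W,im=chk('w6.png')
reg=(W[...,0]>.44)&(W[...,0]<.62)&(W[...,1]<-.1)&(W[...,1]>-.198)
L=trim(W[(abs(W[...,2]-.057)<.007)&reg]); print('lid',len(L),mar(L),np.median(L[:,2]))
```

```text
t 16.90 pos [ 524.2 -151.6   66.1] toolx yaw 1.36 tilt 0.30 F [-0.2  0.3 -4.7] w 20.8
shift [1.8 1.5 7.1] turn [-0.11  0.28  0.1 ]
t 16.90 pos [ 524.2 -151.6   66.1] toolx yaw 1.36 tilt 0.30 F [-0.2  0.3 -4.7] w 20.8
back line 6293 [ 2.00000e-02 -1.00000e+00  5.95511e+02 -1.93809e+02]
lid 14213 (array([ 543. , -150.4]), array([66.5, 57.7]), -88.4) 0.05698926570928642
```

View pics/w6.png

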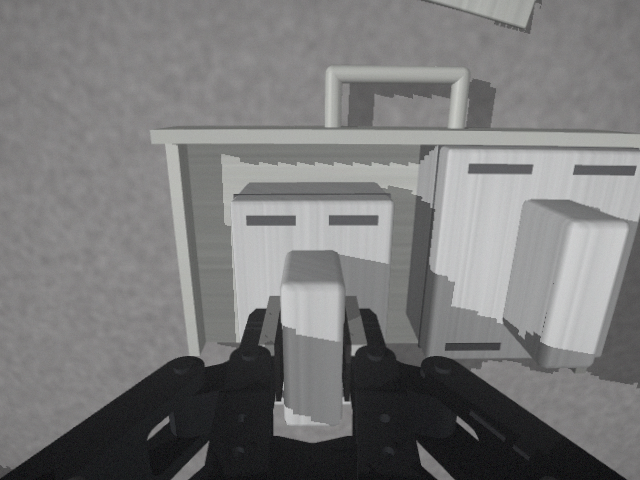

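>>> servo_tool:
  steps:
    - [0,0,3,0,0.3,0]
    - [0,0,6,0,0.3,0]
    - [0,0,7.5,0,0.3,0]
    - [0,0,8.5,0,0.3,0]
    - [0,0,8.5,0,0.3,0]

```text
clock: 17.45
position: [0.5251, -0.153, 0.0588]
ee_rot: [-0.0, 1.0, 0.011, 0.002]
contact_force: [-0.4, -0.8, -4.8]
width: 0.021
```

>>> servo_tool:
  steps:
    - [3,0,0,0,0,0]
    - [6,0,0,0,0,0]
    - [9,0,0,0,0,0]
    - [12,0,0,0,0,0]
    - [14,0,0,0,0,0]
    - [14,0,0,0,0,0]

```text
clock: 18.05
position: [0.5396, -0.1527, 0.0589]
ee_rot: [-0.0, 1.0, 0.011, 0.002]
contact_force: [0.5, 0.0, -4.3]
width: 0.0212
```

>>> servo_tool:
  steps:
    - [1,0,0,0,0,0]
    - [2,0,0,0,0,0]
    - [3,0,0,0,0,0]
    - [3,0,0,0,0,0]

```text
clock: 18.45
position: [0.5423, -0.1526, 0.0589]
ee_rot: [-0.0, 1.0, 0.011, 0.002]
contact_force: [-0.2, -0.4, -4.6]
width: 0.0209
```

>>> servo_tool:
  steps:
    - [0.7,0,0,0,0,0]
    - [1.4,0,0,0,0,0]
    - [2,0,0,0,0,0]
    - [2,0,0,0,0,0]

```text
clock: 18.85
position: [0.5441, -0.1525, 0.0589]
ee_rot: [-0.0, 1.0, 0.011, 0.001]
contact_force: [-1.0, 0.2, -5.2]
width: 0.0209
```

>>> servo_tool:
  steps:
    - [0,3,0,0,0,0]
    - [0,6,0,0,0,0]
    - [0,9,0,0,0,0]
    - [0,12,0,0,0,0]
    - [0,15,0,0,0,0]
    - [0,16,0,0,0,0]
    - [0,16,0,0,0,0]

```text
clock: 19.55
position: [0.5444, -0.1688, 0.0589]
ee_rot: [-0.0, 1.0, 0.011, 0.001]
contact_force: [-0.5, 0.2, -5.7]
width: 0.0213
```

>>> servo_tool:
  steps:
    - [0,0.7,0,0,0,0]
    - [0,1.4,0,0,0,0]
    - [0,2,0,0,0,0]
    - [0,2,0,0,0,0]

```text
clock: 19.95
position: [0.5445, -0.1705, 0.0589]
ee_rot: [-0.0, 1.0, 0.011, 0.001]
contact_force: [-0.7, 0.4, -4.2]
width: 0.021
```

>>> servo_tool:
  steps:
    - [0,0.7,0,0,0,0]
    - [0,1.4,0,0,0,0]
    - [0,2,0,0,0,0]
    - [0,2,0,0,0,0]

```text
clock: 20.35
position: [0.5445, -0.1723, 0.0589]
ee_rot: [-0.001, 1.0, 0.011, 0.001]
contact_force: [-0.9, 0.2, -3.8]
width: 0.0205
```

>>> servo_tool:
  steps:
    - [0.5,0.7,0,0,0,0]
    - [1,1.4,0,0,0,0]
    - [1.5,2,0,0,0,0]
    - [1.5,2,0,0,0,0]

```text
clock: 20.75
position: [0.5447, -0.1726, 0.0587]
ee_rot: [-0.002, 1.0, 0.011, 0.0]
contact_force: [-3.0, 5.7, -2.1]
width: 0.0208
```

>>> servo_tool:
  steps:
    - [0,0,0.5,0,0,0]
    - [0,0,1,0,0,0]
    - [1,1,1,0,0,0]
    - [2,2.5,1,0,0,0]
    - [2,2.5,1,0,0,0]

```text
clock: 21.25
position: [0.5447, -0.1727, 0.0586]
ee_rot: [-0.004, 1.0, 0.011, -0.002]
contact_force: [-8.2, 12.0, 8.7]
width: 0.0211
```

Pressed home with about 8 N in x, 12 N in y and 9 N down. I'll ease off and release it.

>>> servo_tool:
  steps:
    - [-1,-1,0,0,0,0]
    - [-2,-2.5,0,0,0,0]
    - [-2,-2.5,0,0,0,0]

```text
clock: 21.55
position: [0.5447, -0.1726, 0.0585]
ee_rot: [-0.002, 1.0, 0.011, 0.0]
contact_force: [-3.7, 5.3, 3.3]
width: 0.0209
```

>>> servo_tool:
  steps:
    - [0,0,0,0,0,0]
    - [0,0,0,0,0,0]
    - [0,0,0,0,0,0]
    - [0,0,0,0,0,0]
  hand: 125

```text
clock: 21.95
position: [0.5468, -0.1751, 0.0583]
ee_rot: [0.0, 1.0, 0.011, 0.002]
contact_force: [0.1, 0.6, -1.2]
width: 0.0434
```

>>> servo_tool:
  steps:
    - [0,0,-20,0,0,0]
    - [0,0,-50,0,0,0]
    - [0,0,-80,0,0,0]
    - [-20,-5,-92,0,0,0]
    - [-20,-5,-92,0,0,0]

```text
clock: 22.45
position: [0.5252, -0.1701, 0.152]
ee_rot: [0.001, 1.0, 0.011, 0.003]
contact_force: [0.4, 0.0, -1.0]
width: 0.0436
```

```bash
cat >> h.py <<'E'
def row(fn):
    W,im=chk(fn)
    for c,n in [(-.249,'wide'),(-.172,'middle'),(-.115,'narrow')]:
        T=trim(W[(abs(W[...,2]-.0845)<.004)&(W[...,0]>.5)&(W[...,0]<.59)&(abs(W[...,1]-c)<.025)])
        if len(T)>50: print(n,'rib',mar(T),np.round(np.median(T[:,2]),4))
    L=trim(W[(abs(W[...,2]-.0495)<.004)&(W[...,0]>.48)&(W[...,0]<.605)&(W[...,1]<-.07)]); print('lids',mar(L))
    S=W[(abs(W[...,2]-.035)<.003)&(W[...,1]<-.288)&(W[...,0]>.48)&(W[...,0]<.58)]
    if len(S)>20: print('side wall y',len(S),np.percentile(S[:,1],[2,50,98]),S[:,0].mean())
    S=W[(abs(W[...,2]-.018)<.003)&(W[...,0]>.49)&(W[...,0]<.58)&(abs(W[...,1]+.082)<.01)]
    if len(S)>20: print('stop y',len(S),np.percentile(S[:,1],[2,50,98]),S[:,0].mean())
E
python3 - <<'E'
from h import *
row('w7.png')
go(504,271.5,140,-4.8)
E
```

```text
t 22.45 pos [ 525.2 -170.1  152. ] toolx yaw 1.29 tilt 0.31 F [ 0.4  0.  -1. ] w 43.6
back line 2879 [ 2.20000e-02 -1.00000e+00  5.95533e+02 -1.94461e+02]
wide rib (array([ 544.1, -248.7]), array([59.8, 22.9]), 1.0) 0.0841
middle rib (array([ 542.4, -171.8]), array([59.5, 21.9]), 1.5) 0.0841
lids (array([ 542.9, -215.9]), array([154.6, 100.4]), -88.7)
side wall y 94 [-0.30010885 -0.29665728 -0.29400711] 0.48436009878564207
stop y 1134 [-0.08681364 -0.0835205  -0.07995487] 0.5363667913060614
t 22.50 pos [ 525.8 -170.2  150.7] toolx yaw 1.28 tilt 0.28 F [-0.   0.4  0. ] w 43.8
shift [ -11.9 -442.1   10.4] turn [ 0.02 -0.28  6.08]
```

View pics/w7.png

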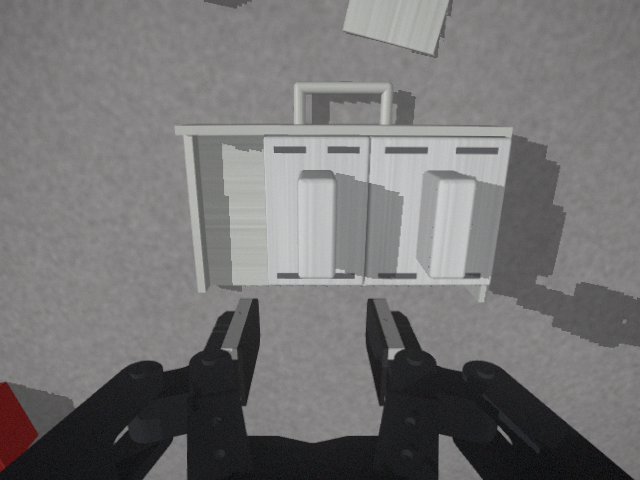

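Both lids are flush. The seam at (366,210) is closed and the rib spacing measures 76.9 mm against 77 ideal. Now I'll fetch the narrow cassette.

>>> servo_tool:
  steps:
    - [0,-20,0,0,0,0.5]
    - [-2,-60,0,0,0,1]
    - [-3,-100,0,0,0,2]
    - [-4,-142,0,0,0,3]
    - [-6,-184,0,0,0,4]
    - [-8,-226,0,0,0,5]
    - [-9,-268,0,0,0,6]
    - [-10,-310,0,0,-0.2,6]
  hand: 90

```text
clock: 23.3
position: [0.5086, 0.1415, 0.1487]
ee_rot: [-0.0, 0.999, -0.041, -0.001]
contact_force: [0.1, 0.1, -0.0]
width: 0.0555
```

>>> servo_tool:
  steps:
    - [0,-40,0,0,0,0]
    - [0,-75,0,0,0,0]
    - [0,-105,0,0,0,0]
    - [0,-120,0,0,0,0]
    - [0,-120,0,0,0,0]

```text
clock: 23.8
position: [0.5187, 0.2607, 0.1488]
ee_rot: [-0.0, 0.999, -0.04, -0.001]
contact_force: [0.6, -0.2, 0.2]
width: 0.0556
```

Run:
```python
from h import *
im,d,m,s=grab('wrist'); save('w8.png',im)
W=cloud(d,m,s); near=np.hypot(W[...,0]-.504,W[...,1]-.2715)<.07
T=mar(trim(W[near&(abs(W[...,2]-.0795)<.004)]))
print('rib',T,'lid',mar(trim(W[near&(abs(W[...,2]-.0455)<.004)])))
go(T[0][0]+1,T[0][1],51.5,T[2])
```

```text
rib (array([505.7, 272.9]), array([60.1, 21.8]), -4.5) lid (array([505.4, 272.8]), array([100.1,  48.2]), -5.0)
t 23.85 pos [518.5 259.2 149. ] toolx yaw -4.62 tilt 0.11 F [-0.4 -0.8 -0.5] w 55.2
shift [-12.7 -12.8  97.5] turn [ 0.05  0.1  -0.12]
```

View pics/w8.png

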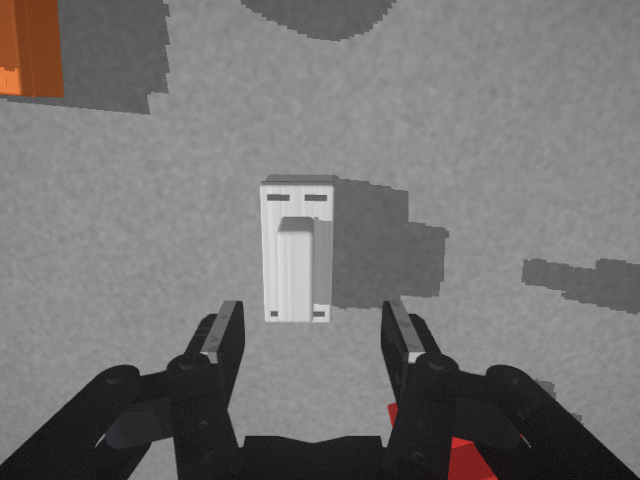

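The narrow cassette, bare grey with a 48 mm lid, is at (296,250).

>>> servo_tool:
  steps:
    - [-12,-12,10,0,0,0]
    - [-12.7,-12.8,30,0,0,0]
    - [-12.7,-12.8,40,0,0,0]
    - [-12.7,-12.8,40,0,0,0]

```text
clock: 24.25
position: [0.5051, 0.2719, 0.1081]
ee_rot: [0.001, 0.999, -0.041, -0.002]
contact_force: [-0.9, 0.5, 0.3]
width: 0.0551
```

```bash
python3 -c "
from h import *
go(506.7,272.9,51.5,-4.8)"
```

```text
t 24.25 pos [505.1 271.9 108.1] toolx yaw -4.75 tilt 0.28 F [-0.9  0.5  0.3] w 55.1
shift [ 1.8 -1.2 56.6] turn [0.09 0.26 0.05]
```

>>> servo_tool:
  steps:
    - [1,-1,20,0,0,0]
    - [1,-1,40,0,0,0]
    - [1,-1,52,0,0,0]
    - [1,-1,56,0,0,0]
    - [1,-1,56,0,0,0]

```text
clock: 24.75
position: [0.508, 0.2739, 0.0539]
ee_rot: [-0.0, 0.999, -0.041, -0.0]
contact_force: [0.9, 0.3, -0.3]
width: 0.0553
```

>>> servo_tool:
  steps:
    - [0,0,0,0,0,0]
    - [0,0,0,0,0,0]
    - [0,0,0,0,0,0]
    - [0,0,0,0,0,0]
    - [0,0,0,0,0,0]
    - [0,0,0,0,0,0]
  hand: 255

```text
clock: 25.35
position: [0.5085, 0.2742, 0.0549]
ee_rot: [-0.0, 0.999, -0.041, 0.0]
contact_force: [0.0, -1.4, 6.2]
width: 0.0213
```

>>> servo_tool:
  steps:
    - [0,0,-5,0,0,0]
    - [0,0,-25,0,0,0]
    - [0,0,-55,0,0,0]
    - [0,0,-85,0,0,0]
    - [0,0,-95,0,0,0]
    - [0,0,-95,0,0,0]

```text
clock: 25.95
position: [0.5086, 0.2745, 0.15]
ee_rot: [-0.001, 0.999, -0.041, 0.001]
contact_force: [0.4, -0.1, -2.6]
width: 0.0204
```

```bash
python3 -c "
from h import *
go(525,-113,146,1.26)"
```

```text
t 25.95 pos [508.6 274.5 150. ] toolx yaw -4.69 tilt 0.15 F [ 0.4 -0.1 -2.6] w 20.4
shift [ 48.1 384.8   3.4] turn [-0.11 -0.1  -5.95]
```

>>> servo_tool:
  steps:
    - [3,20,0,0,0,-0.5]
    - [8,55,0,0,0,-1]
    - [13,93,0,0,0,-2]
    - [18,132,0,0,0,-3]
    - [23,171,0,0,0,-4]
    - [28,210,0,0,0,-5]
    - [33,249,0,0,0,-6]
    - [38,288,0,0,0,-6]

```text
clock: 26.75
position: [0.5206, -0.0173, 0.1466]
ee_rot: [-0.001, 1.0, 0.011, -0.002]
contact_force: [1.3, 0.3, -2.3]
width: 0.0207
```

>>> servo_tool:
  steps:
    - [5,40,0,0,0,0]
    - [8,70,0,0,0,0]
    - [10,90,0,0,0,0]
    - [10,96,0,0,0,0]
    - [10,96,0,0,0,0]
    - [10,96,0,0,0,0]

```text
clock: 27.35
position: [0.5335, -0.1105, 0.1478]
ee_rot: [-0.001, 1.0, 0.011, -0.001]
contact_force: [0.3, -0.8, -2.7]
width: 0.0204
```

```bash
python3 -c "
from h import *
go(525,-113.3,90,1.26)"
```

```text
t 27.35 pos [ 533.5 -110.5  147.8] toolx yaw 1.32 tilt 0.21 F [ 0.3 -0.8 -2.7] w 20.4
shift [-8.4  2.7 57.8] turn [-0.14  0.16  0.06]
```

>>> servo_tool:
  steps:
    - [-8,2.7,10,0,0,0]
    - [-8,2.7,30,0,0,0]
    - [-8,2.7,48,0,0,0]
    - [-8,2.7,58,0,0,0]
    - [-8,2.7,58,0,0,0]

```text
clock: 27.85
position: [0.5247, -0.1135, 0.0891]
ee_rot: [-0.001, 1.0, 0.012, -0.002]
contact_force: [0.4, 0.6, -2.3]
width: 0.0211
```

Run:
```python
from h import *
W,im=chk('w9.png')
reg=(W[...,0]>.44)&(W[...,0]<.62)&(W[...,1]<-.05)
L=trim(W[(abs(W[...,2]-.080)<.006)&reg&(W[...,1]>-.142)]); print('lid',len(L),mar(L),np.median(L[:,2]))
L=trim(W[(abs(W[...,2]-.05)<.004)&reg&(W[...,1]<-.13)]); print('middle left edge y',len(L),np.percentile(L[:,1],[98,99.5]))
S=W[(abs(W[...,2]-.018)<.003)&(W[...,0]>.49)&(W[...,0]<.58)&(abs(W[...,1]+.082)<.01)]; 
if len(S): print('stop y',len(S),np.percentile(S[:,1],[2,50,98]),S[:,0].mean())
go(525,-113.3,63,1.26)
```

```text
t 27.85 pos [ 524.7 -113.5   89.1] toolx yaw 1.36 tilt 0.29 F [ 0.4  0.6 -2.3] w 21.1
back line 4442 [ 1.90000e-02 -1.00000e+00  5.95427e+02 -1.86140e+02]
lid 8814 (array([ 547.8, -112.9]), array([48.3, 48.1]), -88.8) 0.07850537216437037
middle left edge y 31109 [-0.14197757 -0.13897631]
stop y 423 [-0.0855607  -0.08230896 -0.07947193] 0.5692304888337631
t 27.90 pos [ 525.7 -114.    90.1] toolx yaw 1.34 tilt 0.15 F [-0.7  0.8 -2.7] w 20.8
shift [-0.6 -0.7 27.1] turn [-0.08  0.13  0.08]
```

View pics/w9.png

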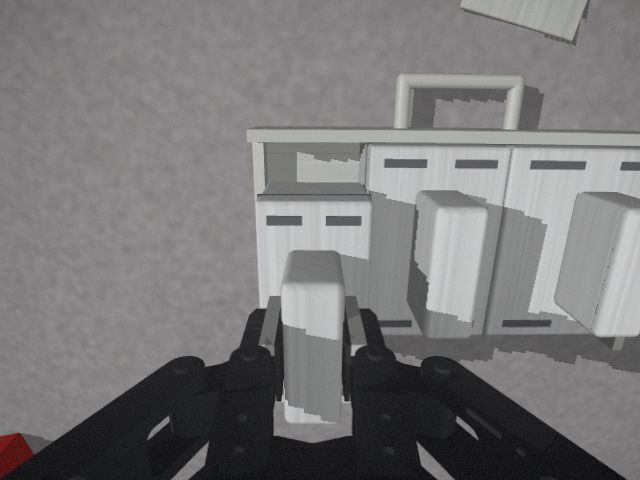

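>>> servo_tool:
  steps:
    - [0,0,8,0,0,0]
    - [0,0,16,0,0,0]
    - [0,0,22,0,0,0]
    - [0,0,25,0,0,0]
    - [0,0,25,0,0,0]

```text
clock: 28.4
position: [0.5261, -0.1146, 0.0652]
ee_rot: [-0.001, 1.0, 0.011, -0.001]
contact_force: [-0.7, 0.2, -2.7]
width: 0.0211
```

>>> servo_tool:
  steps:
    - [0,-0.5,2,0,0,0]
    - [0,-0.5,3.5,0,0,0]
    - [0,-0.5,4.5,0,0,0]
    - [0,-0.5,4.5,0,0,0]

```text
clock: 28.8
position: [0.5265, -0.1143, 0.0613]
ee_rot: [-0.0, 1.0, 0.011, -0.0]
contact_force: [-0.2, 0.6, -2.1]
width: 0.0211
```

>>> servo_tool:
  steps:
    - [3,0,0,0,0,0]
    - [6,0,0,0,0,0]
    - [9,0,0,0,0,0]
    - [11,0,0,0,0,0]
    - [12,0,0,0,0,0]
    - [12,0,0,0,0,0]

```text
clock: 29.4
position: [0.5386, -0.1139, 0.0613]
ee_rot: [-0.0, 1.0, 0.011, -0.0]
contact_force: [-0.3, 0.2, -1.8]
width: 0.0212
```

>>> servo_tool:
  steps:
    - [1,0,0.7,0,0,0]
    - [2,0,0.7,0,0,0]
    - [3,0,0.7,0,0,0]
    - [3,0,0.7,0,0,0]

```text
clock: 29.8
position: [0.5416, -0.1139, 0.0606]
ee_rot: [-0.0, 1.0, 0.011, -0.0]
contact_force: [0.5, -0.2, -2.3]
width: 0.0208
```

>>> servo_tool:
  steps:
    - [0.7,0,0,0,0,0]
    - [1.4,0,0,0,0,0]
    - [2,0,0,0,0,0]
    - [2,0,0,0,0,0]

```text
clock: 30.2
position: [0.5436, -0.1138, 0.0606]
ee_rot: [-0.0, 1.0, 0.011, -0.0]
contact_force: [0.2, 0.3, -2.3]
width: 0.0213
```

>>> servo_tool:
  steps:
    - [0.7,0,0,0,0,0]
    - [1.4,0,0,0,0,0]
    - [2,0,0,0,0,0]
    - [2,0,0,0,0,0]

```text
clock: 30.6
position: [0.5441, -0.1136, 0.0603]
ee_rot: [-0.0, 1.0, 0.011, -0.002]
contact_force: [-3.9, -1.2, 0.3]
width: 0.0209
```

>>> servo_tool:
  steps:
    - [0,0.7,0,0,0,0]
    - [0,1.4,0,0,0,0]
    - [0,2,0,0,0,0]
    - [0,2,0,0,0,0]

```text
clock: 31.0
position: [0.5442, -0.1144, 0.0601]
ee_rot: [-0.002, 1.0, 0.011, -0.002]
contact_force: [-4.3, 3.1, -1.7]
width: 0.021
```

>>> servo_tool:
  steps:
    - [0,0.7,0,0,0,0]
    - [0,1.4,0,0,0,0]
    - [0,2,0,0,0,0]
    - [0,2,0,0,0,0]

```text
clock: 31.4
position: [0.5442, -0.1151, 0.0601]
ee_rot: [-0.003, 1.0, 0.011, -0.002]
contact_force: [-4.9, 7.7, 0.2]
width: 0.0212
```

>>> servo_tool:
  steps:
    - [0,0.7,0,0,0,0]
    - [0,1.4,0,0,0,0]
    - [0,2,0,0,0,0]
    - [0,2,0,0,0,0]

```text
clock: 31.8
position: [0.5442, -0.1153, 0.0602]
ee_rot: [-0.004, 1.0, 0.01, -0.002]
contact_force: [-2.3, 11.4, 0.9]
width: 0.0206
```

>>> servo_tool:
  steps:
    - [0,0,0.5,0,0,0]
    - [0.5,0.5,1,0,0,0]
    - [1.5,1,1,0,0,0]
    - [1.5,1,1,0,0,0]

```text
clock: 32.2
position: [0.5441, -0.1153, 0.0599]
ee_rot: [-0.005, 1.0, 0.01, -0.003]
contact_force: [-8.5, 12.9, 9.5]
width: 0.0208
```

>>> servo_tool:
  steps:
    - [-1,-1.5,0,0,0,0]
    - [-2,-3,0,0,0,0]
    - [-2,-3,0,0,0,0]

```text
clock: 32.5
position: [0.5441, -0.1151, 0.0599]
ee_rot: [-0.003, 1.0, 0.011, -0.001]
contact_force: [-5.0, 5.9, 3.4]
width: 0.0212
```

>>> servo_tool:
  steps:
    - [0,0,0,0,0,0]
    - [0,0,0,0,0,0]
    - [0,0,0,0,0,0]
    - [0,0,0,0,0,0]
  hand: 130

```text
clock: 32.9
position: [0.546, -0.1183, 0.0599]
ee_rot: [0.0, 1.0, 0.011, 0.001]
contact_force: [-0.2, -0.3, -0.7]
width: 0.0418
```

>>> servo_tool:
  steps:
    - [0,0,-20,0,0,0]
    - [0,0,-50,0,0,0]
    - [0,0,-80,0,0,0]
    - [-20,20,-92,0,0,0]
    - [-20,30,-92,0,0,0]
    - [-20,30,-92,0,0,0]

```text
clock: 33.5
position: [0.5263, -0.1496, 0.1517]
ee_rot: [0.0, 1.0, 0.01, 0.001]
contact_force: [0.2, -0.0, -0.4]
width: 0.0419
```

Run:
```python
from h import *
row('w10.png')
```

```text
t 33.50 pos [ 526.3 -149.6  151.7] toolx yaw 1.17 tilt 0.07 F [ 0.2 -0.  -0.4] w 41.9
back line 2719 [ 1.90000e-02 -1.00000e+00  5.95645e+02 -1.94584e+02]
wide rib (array([ 543.9, -248.6]), array([59.8, 22. ]), 1.0) 0.0842
middle rib (array([ 542.4, -172.1]), array([59.5, 22.2]), 1.2) 0.0842
narrow rib (array([ 541.1, -115. ]), array([59.3, 22.3]), 1.0) 0.0841
lids (array([ 542.6, -191.9]), array([202.4,  99.8]), -88.8)
side wall y 94 [-0.29982822 -0.29666733 -0.29378763] 0.4842372863498174
stop y 665 [-0.08461421 -0.08206392 -0.07965221] 0.5373964998709788
```

View pics/w10.png

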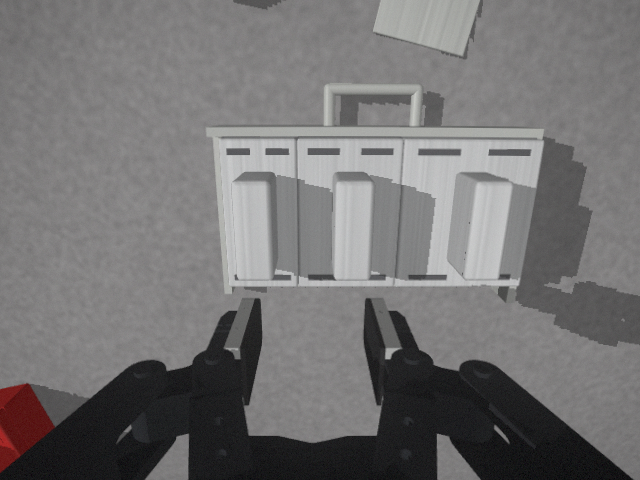

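```bash
python3 -c "
from rig import sign_off
print(sign_off())"
```

```text
the job is handed in; nothing more can be done
None
```

All three cassettes are in the carrier in order, widest in the corner, then middle, then narrowest, and I handed the job in at about 33.5 s of the 72 s. I pressed each one home at no more than about 17 N in x or y at the wrist. The red, brown and orange look-alikes were left alone, and I never touched the jar, bowl or spatula. I took no final picture of those three to confirm they had not moved.

The last wrist-camera check, just before handing in, showed:
- **Row width:** the three lids measure 202.4 mm together, against 202 mm for a gap-free row. The rib spacings are 76.5 mm and 57.1 mm, against 77 and 57.
- **Squareness:** each rib reads within about 0.3° of the carrier's angle.
- **Back wall:** the lid fronts are within about 0.2 mm of its inner face.
- **Side wall:** this is less certain. The final reading puts the wide cassette touching it, while the reading after placing it suggested a gap of 0.7 to 1.5 mm, within the camera's roughly 2 mm accuracy. The force rise when pressing also showed contact.
- **Floor:** the rib tops read 84.2 mm high, against 85 mm expected. That is the usual camera offset, so they are seated on the floor.

No check failed.

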